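# Reset the ratchet reading stand to its second notch

### The arm

A 7-joint arm with a two-finger parallel gripper is mounted at the origin on the work surface. World frame = base frame: x ahead of the robot, y to its left, z up, the work surface at z = 0. Lengths are in m, angles in rad, forces in N, time in s.
With the tool pointing down it reaches from about 0.4 to 0.85 m from the base axis. Payload 4.5 kg.
Tool frame: the origin (TCP) lies between the finger pads; the fingertips stand 19 mm ahead of it and the grasp point (between the pads) is the TCP (r.tips_ahead is the distance from the TCP to the fingertips, in m); z points along the fingers, y is the line along which they close (so a half turn about z gives the same grasp; the last joint's range is limited). The gripper opens to 88 mm and grips with 3 to 60 N. Pads are 18 mm wide; open, the fingers measure 123 mm over their backs; the gripper's body (75 mm by 187 mm) begins 45 mm behind the grasp point.
Start: joints at [1.344, 0.689, -0.195, 1.565, 0.157, 0.902, -0.215], TCP at [0.161, -0.604, 0.258] pointing down, gripper open.
Joint ranges: [-3.01, 3.01], [-0.46, 2.08], [-1.47, 1.51], [0.13, 2.56], [-1, 4.14], [0.04, 2.09], [-2.66, 2.66]. Speed limits (rad/s): [2.57, 2.57, 3.14, 3.14, 3.14, 3.14, 3.14].

### API

Orientations are given as a unit quaternion [x, y, z, w].
In Python, from plant import r, cams, models gives the robot as it stands. The module is installed in compiled form; this text tells all that it offers.
- The arm moves only by the tool jog_arm, never from a script. Its arguments are lists of equal length, an entry for each row: "turn": the turn, a rotation vector about the tool's x, y, z in rad, a list of three; "translation": the shift along the tool's x, y, z in m, a list of three; "grip": the closure, from 0 (fully open) to 1 (shut). In form: {"turn": [[ax, ay, az], ...], "translation": [[tx, ty, tz], ...], "grip": [grip, ...]}. A call has 1 to 20 rows; each row is the pose to reach, as a shift and turn from the pose commanded when the call began, along the tool's axes at that moment; what a row does not reach only later rows make up. A row lasts 1/8 s, in which the tool goes at most 62.5 mm and 10.7 degrees, less where a joint would pass 70% of its speed; a pose out of reach is approached as far as the arm can. A call with a gripper value outside its range is refused whole. The fingers move at their own pace and stop on an object; "force" is the grip in N (left out, the last holds). Time passes only in rows, so rows that repeat a pose let the fingers close. It gives the time, the measured TCP pose, the force, the opening and the grip force at its end, in the units of the state.
- r.get_state(): the state, without advancing time (a new reading comes with each control period).
- cams.snapshot(name): name is "side" or "top"; returns the picture (480x640x3 uint8, red, green, blue); there is no depth.
- cams.camera_params(name): a dict with "fx", "fy", "cx", "cy" (pixels), "k1" (the pictures are not rectified: a ray, as slopes to the right and down, at radius r is drawn at 1 + k1 r^2 times it, then the intrinsics apply), "eye" and "orientation" of the camera in the world. Camera axes: x right, y up, looking along -z (the intrinsics and any distortion apply to the point x, -y, -z); pixel columns grow to the right and rows downward; lengths in m; the calibration is good to about 2 mm. A picture is of the moment at which its call begins. camera_params takes no time and is no camera call.
- r.finish_job(): hands the job in; it is judged then, once.
Trained networks look in the newest picture that a camera, given by its name, has taken for a name from the list of things; names that differ only in an ending like _2 or _b are one class to them, and where a whole thing is asked for, a point or a joint stands for the part that bears it (a point fixed in the world has none). Each returns a list of dicts, best first, with "p" (0 to 1); they miss things now and then, are a little off and sometimes report something else, mostly with a low value. They report only what shows in the picture. A call takes as long as a camera call.
- models.find_in(camera, name): "position" ([x, y, z] in m, in world coordinates, good to about 4 mm: the middle of the surface that is visible of it).
- models.masks_of(camera, name): "pixels" (480x640 bool, what is visible of it).
- models.place_of(camera, name): "position" ([x, y, z] in m, in world coordinates, good to about 4 mm: a listed point, or the origin of a listed thing).
The state is a dict: "clock": time; "q": joint angles; "qd": joint speeds; "joint_torque": joint torques, N m; "tool_pos": TCP position; "eef_rot": TCP orientation; "contact_force": force on the tool from outside, world axes, zero at the start; "moment": the same for the moment, N m; "opening": opening from 0.0 (shut) to 1.0 (fully open); "finger_force": force on a finger pad.
Only numpy, scipy, OpenCV 4.12 (cv2) and the standard library are available. Lean on these libraries where they do the work, as an engineer would, in place of code of your own. Each camera call takes 0.05 s, during which the arm holds its last target. There are 200 camera calls.

### The job

The white reading board on the bench stand has been propped too steep. Lift it gently by its bar handle past its top notch until it meets the red buffer, which throws the pawl clear; let it down all the way onto its rests so that the pawl springs back; then raise it to the second notch from the bottom and leave it propped there with your hand off it. Never let the board drop or force it against the buffer, the rests or the pawl, and leave everything else on the bench as it stands.

Things in the scene. Friction and masses are not known exactly. Their poses are not given: they have to be found in the camera images.
- reading_board: White board, 196 mm from hinge to free edge, 250 wide, 8 thick, hinged along its near edge; with a bar handle. Origin: on the hinge axis, mid-width, 85 mm over the bench; x along the board to the handle, y along the hinge, z out of its upper face. Tilt (z to vertical) is 0 on its rests, grows as the bar rises. It weighs 2 to 4 N at the bar and falls if unpropped.
- handle (a point): Centre of the bar handle: 12 mm round steel bar, 136 mm long along the board's y, an arm to the board at each end (125 mm free between arms). It lies in the board's plane 250 mm from the hinge axis, 50 mm beyond the board's edge; nothing is under it. Axes as the board. 85 mm over the bench when flat, about 305 mm at the top buffer.
- hinge (a point): Fixed point of the grey stand on the hinge axis, mid-width, 85 mm over the bench. x is level, towards the handle side (handle at x = 250 mm cos tilt, z = 250 mm sin tilt from here), y along the hinge, z up. The stand reaches 37 mm behind, 205 in front, 148 to +y and 182 to -y, where the ratchet's cheek plate is 151 mm high.
- pawl: Blue sprung pawl at the stand's -y side, on a notched steel plate clamped to the board. Rising, it clicks; let down, the notch below catches (over 80 N here, some 30 N at the bar, is force). Props at about 15, 24, 33, 42, 51 deg tilt, throws near 59, buffer near 61.5; but the plate's clamping, unseen, shifts all of these together by up to 4 deg either way. Origin: on its pivot axis, mid-width.
- kick_lug (a point): Brass lug under the board's edge, 85 mm from the hinge; its middle. Once thrown, the pawl stays clear while the board comes down, until between about 9 and 3 deg of tilt this lug pushes the pawl's tail back over its dead centre: about 3 N downwards at the bar, a little more than a light board's own weight. From there the board goes on to its rests and the notches catch again.
- top_buffer: Red buffer block, 16 x 14 x 10 mm, firm, on an arm of the ratchet's cheek plate. A stop pin on the board's plate, 100 mm from the hinge, meets it at the top of the lift: 1 N at the bar makes 2.5 N here; more than 75 N here, some 30 N at the bar, is forcing it. Origin: on the bench under the hinge, mid-width; axes as the stand.
- rests: Two black rubber rests (soft, 8 N per mm together), 18 mm diameter, on posts of the stand, 190 mm in front of the hinge and 60 mm to each side; the board's underside lies on them at tilt 0, 81 mm over the bench. More than 45 N here, some 30 N at the bar, is forcing it. Origin: on the bench under the hinge, mid-width; axes as the stand.
- oil_bottle: Amber bottle of 64 mm diameter, 150 mm tall, beside the stand. Origin: centre of its underside.
- dark_bottle: Dark bottle with a red cap, 60 mm diameter, 140 mm tall, beside the stand. Origin: centre of its underside.
- beaker: Glass beaker of 70 mm diameter, 85 mm tall, beside the stand. Origin: centre of its underside.
- scoop: Steel lab spatula, 170 mm long, lying beside the stand. Origin: under its middle.
- stopwatch: Yellow round timer of 56 mm diameter, 16 mm thick, beyond the stand. Origin: centre of its underside.
- sample_can: Sample can of 72 mm diameter, 110 mm tall, beyond the stand. Origin: centre of its underside.
- hydrometer_jar: Amber glass hydrometer jar, 54 mm wide on an 80 mm foot, 196 mm tall, off to the right. Origin: centre of its underside.

How it is judged:
By the outcome, as a careful person would: the job done as asked, in the order asked, and still so for the second after the job is handed in, with the robot touching nothing.
It also fails if it takes over 67 s, if anything falls off the work surface, if the arm or the gripper's body presses on something with over 40 N, if the wrist force passes 120 N, or if a joint passes its speed limit or range.

## Working session

There is one attempt and no reset: what is moved stays moved. The work goes in short steps, Python scripts to look and compute and a tool call to move; the robot and the scene stay as the last step left them, time stands still between calls to the robot, and variables do not carry over. Pictures are saved under pics/ and viewed, at most 10 in all, crops included, and the job is handed in when it is done.

Besides the shell and the picture viewer there is one more tool, called by a JSON object that holds its "api" and its "payload". jog_arm: Moves the arm, as the interface text tells. Its arguments: {"type":"object","properties":{"turn":{"type":"array"},"translation":{"type":"array"},"grip":{"type":"array"},"force":{"type":"number"}},"required":["turn","translation","grip"]}

```bash
mkdir -p pics
python3 - <<'E'
from plant import r,cams,models
import cv2,numpy as np
s=r.get_state(); print({k:np.round(v,3).tolist() for k,v in s.items()})
for c in ["side","top"]:
    im=cams.snapshot(c); cv2.imwrite(f"pics/{c}0.png",im[:,:,::-1])
    p=cams.camera_params(c); print(c,{k:np.round(v,3).tolist() for k,v in p.items()})
    for n in ["handle","hinge","reading_board","kick_lug","pawl","top_buffer","rests","hydrometer_jar","oil_bottle","dark_bottle","beaker","sample_can"]:
        d=models.place_of(c,n)
        print(n,[(np.round(x["position"],3).tolist(),round(x["p"],2)) for x in d[:2]])
E
```

```text
{'clock': 0.0, 'q': [1.344, 0.69, -0.194, 1.566, 0.157, 0.902, -0.215], 'qd': [0.0, -0.001, 0.001, -0.002, -0.0, -0.001, 0.0], 'joint_torque': [-0.0, -52.756, -1.267, -15.343, -0.053, 0.007, 0.0], 'tool_pos': [0.161, -0.603, 0.257], 'eef_rot': [0.992, 0.13, -0.0, -0.001], 'contact_force': [-0.304, -0.164, 0.261], 'moment': [0.02, -0.045, 0.033], 'finger_force': 0.0, 'opening': 1.0}
side {'fx': 441.9, 'fy': 441.9, 'cx': 324.41, 'cy': 236.026, 'k1': -0.063, 'eye': [0.197, 0.567, 0.841], 'orientation': [-0.097, 0.355, 0.895, -0.252]}
handle [([0.558, -0.001, 0.26], 0.71), ([0.494, 0.21, 0.004], 0.3)]
hinge [([0.388, -0.052, 0.083], 0.94)]
reading_board [([0.389, -0.052, 0.087], 0.95)]
kick_lug [([0.495, -0.165, 0.139], 0.73)]
pawl []
top_buffer []
rests [([0.557, 0.0, 0.261], 0.42)]
hydrometer_jar [([0.556, -0.443, 0.0], 0.93)]
oil_bottle []
dark_bottle []
beaker [([0.495, 0.21, 0.0], 0.63)]
sample_can [([0.764, -0.106, 0.0], 0.92), ([0.559, 0.0, 0.263], 0.42)]
top {'fx': 447.294, 'fy': 447.294, 'cx': 323.304, 'cy': 238.966, 'k1': -0.049, 'eye': [0.408, -0.027, 1.197], 'orientation': [-0.036, 0.052, 0.715, -0.697]}
handle [([0.557, -0.003, 0.266], 0.69)]
hinge [([0.383, -0.052, 0.088], 0.84)]
reading_board [([0.383, -0.05, 0.086], 0.63)]
kick_lug [([0.488, -0.165, 0.135], 0.8), ([0.763, -0.107, -0.002], 0.32)]
pawl []
top_buffer [([0.555, -0.003, 0.266], 0.68), ([0.389, -0.05, 0.089], 0.55)]
rests [([0.38, -0.048, 0.086], 0.44)]
hydrometer_jar [([0.55, -0.444, 0.002], 0.6)]
oil_bottle [([0.367, 0.195, -0.003], 0.74)]
dark_bottle [([0.62, -0.275, 0.0], 0.9), ([0.757, 0.124, 0.002], 0.56)]
beaker [([0.497, 0.213, 0.001], 0.58)]
sample_can []
```

View pics/side0.png

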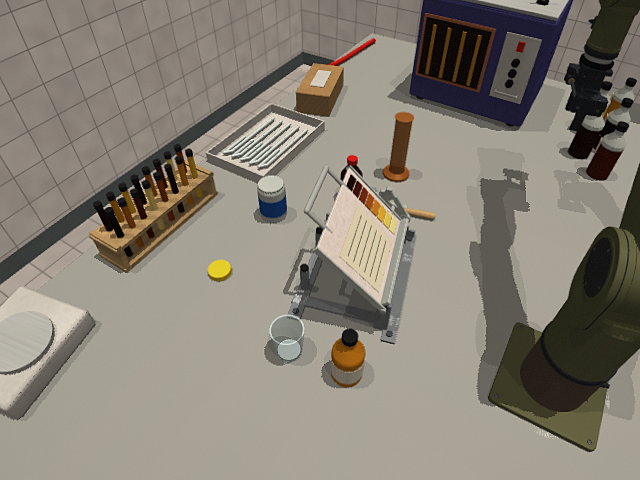

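View pics/top0.png

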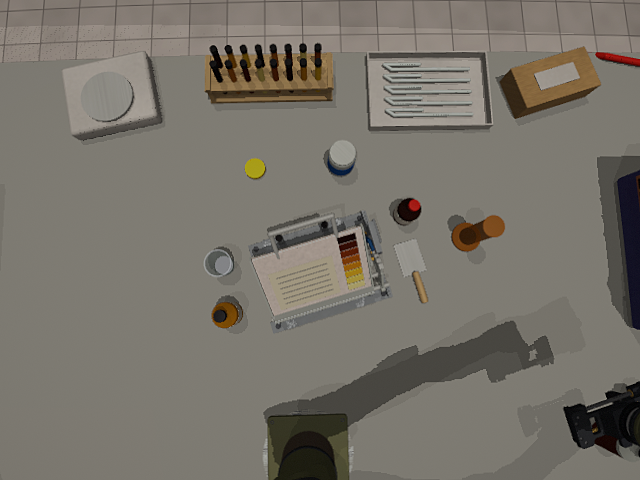

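The side view shows the board propped, with its handle from about (308,215) to (325,172), and the dark bottle and jar to the right. In the top view the handle runs from (272,236) to (333,216), which gives a stand yaw of about 16–18°. The networks agree: hinge (0.386,-0.052,0.085), handle (0.557,-0.002,0.263), tilt about 45°. I'll move above the handle with the closing axis along the stand's x.

{"api": "jog_arm", "payload": {"turn": [[0, 0, -0.18], [0, 0, -0.36], [0, 0, -0.54], [0, 0, -0.7], [0, 0, -0.88], [0, 0, -1.0], [0, 0, -1.15], [0, 0, -1.3], [0, 0, -1.45], [0, 0, -1.595], [0, 0, -1.595], [0, 0, -1.595], [0, 0, -1.595], [0, 0, -1.595], [0, 0, -1.595], [0, 0, -1.595]], "translation": [[0.04, -0.016, -0.04], [0.08, -0.032, -0.08], [0.12, -0.048, -0.12], [0.161, -0.064, -0.163], [0.22, -0.11, -0.163], [0.28, -0.16, -0.163], [0.34, -0.21, -0.163], [0.399, -0.259, -0.163], [0.434, -0.314, -0.163], [0.468, -0.368, -0.163], [0.503, -0.423, -0.163], [0.538, -0.478, -0.163], [0.538, -0.478, -0.163], [0.538, -0.478, -0.163], [0.538, -0.478, -0.163], [0.538, -0.478, -0.163]], "grip": [0.4, 0.4, 0.4, 0.4, 0.4, 0.4, 0.4, 0.4, 0.4, 0.4, 0.4, 0.4, 0.4, 0.4, 0.4, 0.4], "force": 30}}

```text
clock: 3.3
tool_pos: [0.5575, -0.0055, 0.4205]
eef_rot: [0.601, 0.799, -0.001, 0.0]
contact_force: [0.1, -0.6, -0.2]
opening: 0.598
finger_force: 0.0
```

Run:
```python
from plant import r,cams,models
import cv2,numpy as np
im=cams.snapshot("side"); cv2.imwrite("pics/side1.png",cv2.resize(im[110:350,240:480],None,fx=2.5,fy=2.5,interpolation=cv2.INTER_CUBIC)[:,:,::-1])
for n in ["handle","hinge"]:
    print(n,[(np.round(x["position"],4).tolist(),round(x["p"],2)) for x in models.place_of("side",n)[:2]])
print(r.get_state()["tool_pos"],r.get_state()["q"],r.get_state()["contact_force"])
```

```text
handle [([0.556, -0.0012, 0.2617], 0.67)]
hinge [([0.3859, -0.0497, 0.0854], 0.95)]
[ 0.55758841 -0.00495184  0.42071486] [ 0.34470797  0.50022312 -0.70709102  1.50356647  0.33396251  1.26133983
 -0.12172468] [ 0.65326193 -0.11488434  0.2082967 ]
```

View pics/side1.png

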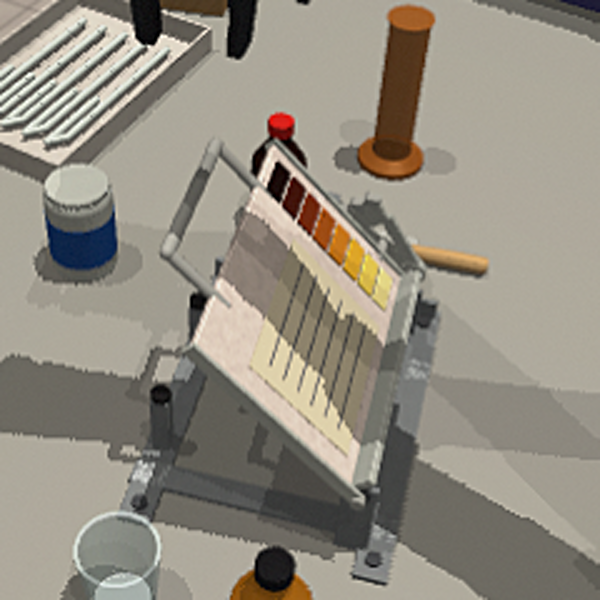

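The crop shows the bar from (212,148) to (170,245), unobstructed, with the fingers above it at the top. The handle reading is confirmed, so I'm descending.

{"api": "jog_arm", "payload": {"turn": [[0, 0, 0], [0, 0, 0], [0, 0, 0], [0, 0, 0], [0, 0, 0], [0, 0, 0], [0, 0, 0], [0, 0, 0], [0, 0, 0]], "translation": [[0.003, 0, 0.03], [0.003, 0, 0.06], [0.003, 0, 0.09], [0.003, 0, 0.115], [0.003, 0, 0.13], [0.003, 0, 0.145], [0.003, 0, 0.158], [0.003, 0, 0.158], [0.003, 0, 0.158]], "grip": [0.4, 0.4, 0.4, 0.4, 0.4, 0.4, 0.4, 0.4, 0.4]}}

```text
clock: 4.58
tool_pos: [0.5573, -0.0003, 0.2632]
eef_rot: [0.599, 0.8, 0.0, 0.0]
contact_force: [0.8, 0.5, -0.1]
opening: 0.597
finger_force: 0.0
```

{"api": "jog_arm", "payload": {"turn": [[0, 0, 0], [0, 0, 0], [0, 0, 0], [0, 0, 0]], "translation": [[0, 0, 0], [0, 0, 0], [0, 0, 0], [0, 0, 0]], "grip": [0.6, 0.7, 0.78, 0.8], "force": 15}}

```text
clock: 5.08
tool_pos: [0.5569, -0.0004, 0.2628]
eef_rot: [0.6, 0.8, 0.0, 0.0]
contact_force: [-0.2, 0.7, -0.7]
opening: 0.204
finger_force: 0.0
```

{"api": "jog_arm", "payload": {"turn": [[0, 0, 0], [0, 0, 0], [0, 0, 0], [0, 0, 0]], "translation": [[0, 0, 0], [0, 0, 0], [0, 0, 0], [0, 0, 0]], "grip": [0.84, 0.9, 1.0, 1.0], "force": 25}}

```text
clock: 5.58
tool_pos: [0.5571, -0.0003, 0.2628]
eef_rot: [0.6, 0.8, 0.0, 0.0]
contact_force: [1.0, 0.3, 0.1]
opening: 0.124
finger_force: 24.7
```

{"api": "jog_arm", "payload": {"turn": [[0, 0, 0], [0, 0, 0], [0, 0, 0], [0, 0, 0], [0, 0, 0], [0, 0, 0], [0, 0, 0], [0, 0, 0], [0, 0, 0], [0, 0, 0]], "translation": [[0, -0.0033, -0.0032], [0, -0.0066, -0.0064], [0, -0.0098, -0.0093], [0, -0.0131, -0.0122], [0, -0.0165, -0.015], [0, -0.0198, -0.0178], [0, -0.0232, -0.0205], [0, -0.0266, -0.0232], [0, -0.0266, -0.0232], [0, -0.0266, -0.0232]], "grip": [1, 1, 1, 1, 1, 1, 1, 1, 1, 1]}}

```text
clock: 6.82
tool_pos: [0.531, -0.0077, 0.2858]
eef_rot: [0.599, 0.8, -0.0, -0.0]
contact_force: [0.9, 3.5, -2.9]
opening: 0.12
finger_force: 24.9
```

{"api": "jog_arm", "payload": {"turn": [[0, 0, 0], [0, 0, 0], [0, 0, 0], [0, 0, 0], [0, 0, 0]], "translation": [[0, -0.0035, -0.0026], [0, -0.0071, -0.0051], [0, -0.0107, -0.0076], [0, -0.0143, -0.01], [0, -0.0143, -0.01]], "grip": [1, 1, 1, 1, 1]}}

```text
clock: 7.45
tool_pos: [0.5167, -0.0118, 0.2958]
eef_rot: [0.599, 0.8, -0.0, -0.001]
contact_force: [-1.8, 5.2, -5.4]
opening: 0.119
finger_force: 25.2
```

{"api": "jog_arm", "payload": {"turn": [[0, 0, 0], [0, 0, 0], [0, 0, 0], [0, 0, 0]], "translation": [[0.0005, -0.0018, -0.0012], [0.001, -0.0037, -0.0023], [0.001, -0.0056, -0.0035], [0.001, -0.0056, -0.0035]], "grip": [1, 1, 1, 1]}}

```text
clock: 7.95
tool_pos: [0.5113, -0.0132, 0.2992]
eef_rot: [0.6, 0.8, -0.001, -0.0]
contact_force: [-1.8, 2.5, -8.1]
opening: 0.123
finger_force: 25.4
```

{"api": "jog_arm", "payload": {"turn": [[0, 0, 0], [0, 0, 0], [0, 0, 0], [0, 0, 0]], "translation": [[0, -0.0022, -0.0008], [0, -0.0044, -0.0016], [0, -0.0061, -0.0025], [0, -0.0061, -0.0025]], "grip": [1, 1, 1, 1]}}

```text
clock: 8.45
tool_pos: [0.5061, -0.0145, 0.3021]
eef_rot: [0.6, 0.8, -0.0, 0.0]
contact_force: [-0.1, 1.6, -5.7]
opening: 0.118
finger_force: 25.2
```

{"api": "jog_arm", "payload": {"turn": [[0, 0, 0], [0, 0, 0], [0, 0, 0], [0, 0, 0], [0, 0, 0]], "translation": [[0, -0.0021, -0.0008], [0, -0.004, -0.0018], [0, -0.006, -0.0028], [0, -0.0078, -0.0038], [0, -0.0078, -0.0038]], "grip": [1, 1, 1, 1, 1]}}

```text
clock: 9.07
tool_pos: [0.4987, -0.0165, 0.306]
eef_rot: [0.6, 0.8, 0.0, 0.0]
contact_force: [0.8, 1.2, -3.1]
opening: 0.12
finger_force: 24.9
```

{"api": "jog_arm", "payload": {"turn": [[0, 0, 0], [0, 0, 0], [0, 0, 0], [0, 0, 0]], "translation": [[0, -0.002, -0.001], [0, -0.0039, -0.002], [0, -0.0058, -0.003], [0, -0.0058, -0.003]], "grip": [1, 1, 1, 1]}}

```text
clock: 9.57
tool_pos: [0.4929, -0.018, 0.3089]
eef_rot: [0.599, 0.8, -0.0, 0.0]
contact_force: [1.7, 2.2, -2.5]
opening: 0.117
finger_force: 24.9
```

{"api": "jog_arm", "payload": {"turn": [[0, 0, 0], [0, 0, 0], [0, 0, 0]], "translation": [[0, -0.0016, -0.0008], [0, -0.0032, -0.0016], [0, -0.0032, -0.0016]], "grip": [1, 1, 1]}}

```text
clock: 9.95
tool_pos: [0.4898, -0.019, 0.3104]
eef_rot: [0.599, 0.8, -0.0, -0.0]
contact_force: [1.7, 1.8, -3.2]
opening: 0.12
finger_force: 24.9
```

{"api": "jog_arm", "payload": {"turn": [[0, 0, 0], [0, 0, 0], [0, 0, 0]], "translation": [[0, -0.0013, -0.0006], [0, -0.0026, -0.0012], [0, -0.0026, -0.0012]], "grip": [1, 1, 1]}}

```text
clock: 10.32
tool_pos: [0.4878, -0.0196, 0.3114]
eef_rot: [0.599, 0.8, 0.0, 0.0]
contact_force: [2.3, 2.4, -8.0]
opening: 0.118
finger_force: 25.3
```

{"api": "jog_arm", "payload": {"turn": [[0, 0, 0], [0, 0, 0], [0, 0, 0]], "translation": [[0, -0.0006, -0.0003], [0, -0.0012, -0.0006], [0, -0.0012, -0.0006]], "grip": [1, 1, 1]}}

```text
clock: 10.7
tool_pos: [0.4871, -0.0199, 0.3117]
eef_rot: [0.599, 0.8, 0.001, 0.0]
contact_force: [6.1, 3.0, -11.0]
opening: 0.12
finger_force: 25.6
```

{"api": "jog_arm", "payload": {"turn": [[0, 0, 0], [0, 0, 0], [0, 0, 0], [0, 0, 0], [0, 0, 0], [0, 0, 0], [0, 0, 0], [0, 0, 0], [0, 0, 0], [0, 0, 0], [0, 0, 0]], "translation": [[0, 0.003, 0.0014], [0, 0.0075, 0.0037], [0, 0.0114, 0.0057], [0, 0.0152, 0.0078], [0, 0.019, 0.01], [0, 0.0227, 0.0121], [0, 0.0264, 0.0144], [0, 0.0301, 0.0167], [0, 0.0374, 0.0216], [0, 0.0427, 0.0254], [0, 0.0427, 0.0254]], "grip": [1, 1, 1, 1, 1, 1, 1, 1, 1, 1, 1]}}

```text
clock: 12.08
tool_pos: [0.528, -0.0082, 0.2863]
eef_rot: [0.6, 0.8, 0.0, 0.0]
contact_force: [2.2, -1.1, 0.2]
opening: 0.114
finger_force: 24.7
```

{"api": "jog_arm", "payload": {"turn": [[0, 0, 0], [0, 0, 0], [0, 0, 0]], "translation": [[0, 0.0018, 0.0013], [0, 0.0035, 0.0026], [0, 0.0035, 0.0026]], "grip": [1, 1, 1]}}

```text
clock: 12.45
tool_pos: [0.5308, -0.0074, 0.284]
eef_rot: [0.6, 0.8, -0.0, 0.0]
contact_force: [1.7, -1.8, -0.8]
opening: 0.114
finger_force: 24.7
```

{"api": "jog_arm", "payload": {"turn": [[0, 0, 0], [0, 0, 0], [0, 0, 0], [0, 0, 0], [0, 0, 0], [0, 0, 0]], "translation": [[0, 0.0051, 0.0041], [0, 0.0118, 0.0097], [0, 0.0183, 0.0155], [0, 0.0246, 0.0216], [0, 0.0276, 0.0247], [0, 0.0276, 0.0247]], "grip": [1, 1, 1, 1, 1, 1]}}

```text
clock: 13.2
tool_pos: [0.5579, 0.0003, 0.2588]
eef_rot: [0.6, 0.8, -0.0, 0.0]
contact_force: [4.9, -3.5, -0.4]
opening: 0.113
finger_force: 24.7
```

{"api": "jog_arm", "payload": {"turn": [[0, 0, 0], [0, 0, 0], [0, 0, 0], [0, 0, 0], [0, 0, 0], [0, 0, 0], [0, 0, 0], [0, 0, 0]], "translation": [[-0.0003, 0.0062, 0.0064], [-0.0006, 0.012, 0.013], [-0.001, 0.0176, 0.0197], [-0.001, 0.023, 0.0267], [-0.001, 0.028, 0.0339], [-0.001, 0.0327, 0.0412], [-0.001, 0.0372, 0.0487], [-0.001, 0.0372, 0.0487]], "grip": [1, 1, 1, 1, 1, 1, 1, 1]}}

```text
clock: 14.2
tool_pos: [0.5936, 0.0101, 0.2099]
eef_rot: [0.6, 0.8, -0.0, 0.0]
contact_force: [3.6, -4.3, -2.0]
opening: 0.107
finger_force: 24.9
```

{"api": "jog_arm", "payload": {"turn": [[0, 0, 0], [0, 0, 0], [0, 0, 0], [0, 0, 0], [0, 0, 0], [0, 0, 0], [0, 0, 0], [0, 0, 0], [0, 0, 0], [0, 0, 0]], "translation": [[-0.0005, 0.0044, 0.0076], [-0.0005, 0.0085, 0.0154], [-0.0005, 0.0122, 0.0233], [-0.0005, 0.0156, 0.0314], [-0.0005, 0.0187, 0.0395], [-0.0005, 0.0216, 0.0478], [-0.0005, 0.0242, 0.0561], [-0.0005, 0.0265, 0.0645], [-0.0005, 0.0284, 0.073], [-0.0005, 0.0284, 0.073]], "grip": [1, 1, 1, 1, 1, 1, 1, 1, 1, 1]}}

```text
clock: 15.45
tool_pos: [0.6214, 0.0178, 0.1371]
eef_rot: [0.6, 0.8, 0.001, 0.0]
contact_force: [4.6, -2.9, -2.3]
opening: 0.098
finger_force: 24.9
```

{"api": "jog_arm", "payload": {"turn": [[0, 0, 0], [0, 0, 0], [0, 0, 0], [0, 0, 0], [0, 0, 0], [0, 0, 0], [0, 0, 0]], "translation": [[-0.0003, 0.001, 0.0043], [-0.0003, 0.0019, 0.0086], [-0.0003, 0.0026, 0.013], [-0.0003, 0.0032, 0.0172], [-0.0003, 0.0038, 0.0215], [-0.0003, 0.0043, 0.0258], [-0.0003, 0.0043, 0.0258]], "grip": [1, 1, 1, 1, 1, 1, 1]}}

```text
clock: 16.32
tool_pos: [0.6258, 0.019, 0.1119]
eef_rot: [0.6, 0.8, 0.001, 0.001]
contact_force: [4.5, -3.1, -1.3]
opening: 0.099
finger_force: 24.8
```

{"api": "jog_arm", "payload": {"turn": [[0, 0, 0], [0, 0, 0], [0, 0, 0], [0, 0, 0], [0, 0, 0]], "translation": [[0, 0.0004, 0.0033], [0, 0.0007, 0.0065], [0, 0.0009, 0.0098], [0, 0.0011, 0.013], [0, 0.0011, 0.013]], "grip": [1, 1, 1, 1, 1]}}

```text
clock: 16.95
tool_pos: [0.6271, 0.0193, 0.0988]
eef_rot: [0.6, 0.8, 0.001, 0.001]
contact_force: [4.7, -3.5, -1.6]
opening: 0.101
finger_force: 24.8
```

{"api": "jog_arm", "payload": {"turn": [[0, 0, 0], [0, 0, 0], [0, 0, 0], [0, 0, 0], [0, 0, 0]], "translation": [[0, 0.0001, 0.0025], [0, 0.0002, 0.005], [0, 0.0003, 0.0075], [0, 0.0003, 0.01], [0, 0.0003, 0.01]], "grip": [1, 1, 1, 1, 1]}}

```text
clock: 17.58
tool_pos: [0.6277, 0.0194, 0.0888]
eef_rot: [0.6, 0.8, 0.001, 0.001]
contact_force: [6.4, -2.2, -3.6]
opening: 0.094
finger_force: 24.9
```

{"api": "jog_arm", "payload": {"turn": [[0, 0, 0], [0, 0, 0], [0, 0, 0], [0, 0, 0], [0, 0, 0]], "translation": [[0, 0, 0.001], [0, 0, 0.002], [0, 0, 0.003], [0, 0, 0.004], [0, 0, 0.004]], "grip": [1, 1, 1, 1, 1]}}

```text
clock: 18.2
tool_pos: [0.6278, 0.0195, 0.0849]
eef_rot: [0.6, 0.8, 0.001, 0.001]
contact_force: [6.8, -2.6, -3.6]
opening: 0.098
finger_force: 25.0
```

{"api": "jog_arm", "payload": {"turn": [[0, 0, 0], [0, 0, 0], [0, 0, 0], [0, 0, 0]], "translation": [[0, 0, 0.001], [0, 0, 0.002], [0, 0, 0.003], [0, 0, 0.003]], "grip": [1, 1, 1, 1]}}

```text
clock: 18.7
tool_pos: [0.6278, 0.0195, 0.082]
eef_rot: [0.6, 0.8, 0.002, 0.001]
contact_force: [6.0, -2.8, -3.6]
opening: 0.098
finger_force: 24.9
```

{"api": "jog_arm", "payload": {"turn": [[0, 0, 0], [0, 0, 0], [0, 0, 0], [0, 0, 0]], "translation": [[0, 0, 0.001], [0, 0, 0.002], [0, 0, 0.003], [0, 0, 0.003]], "grip": [1, 1, 1, 1]}}

```text
clock: 19.2
tool_pos: [0.6279, 0.0195, 0.079]
eef_rot: [0.6, 0.8, 0.002, 0.001]
contact_force: [5.9, -2.1, -3.3]
opening: 0.099
finger_force: 25.1
```

Run:
```python
from plant import r,cams,models
import cv2,numpy as np
im=cams.snapshot("side"); cv2.imwrite("pics/side2.png",cv2.resize(im[110:350,220:460],None,fx=2.5,fy=2.5,interpolation=cv2.INTER_CUBIC)[:,:,::-1])
for n in ["handle","pawl","kick_lug"]:
    print(n,[(np.round(x["position"],4).tolist(),round(x["p"],2)) for x in models.place_of("side",n)[:2]])
print(r.get_state()["tool_pos"],r.get_state()["q"],r.get_state()["contact_force"])
```

```text
handle [([0.6291, 0.0196, 0.0806], 0.96)]
pawl []
kick_lug [([0.5084, -0.1645, 0.075], 0.86), ([0.5566, -0.4389, -0.0034], 0.16)]
[0.62788001 0.01953193 0.07897535] [ 0.1542935   0.96826521 -0.47889371  1.66830645  0.65820061  0.66787466
 -0.3913364 ] [ 6.89802258 -1.92497385 -2.96930059]
```

View pics/side2.png

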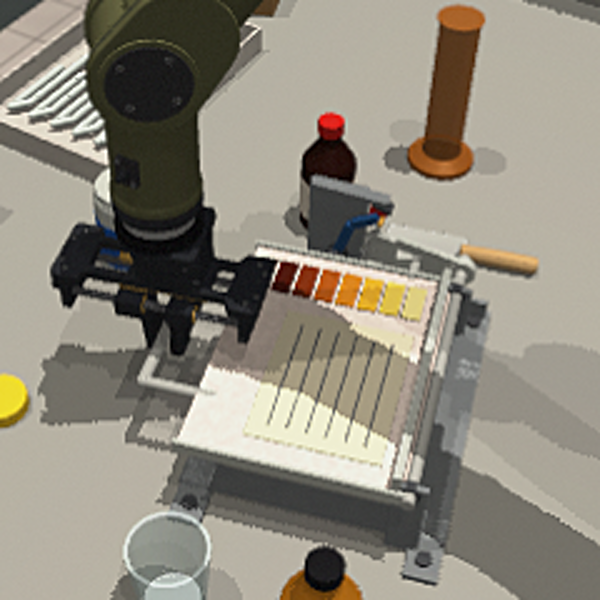

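The crop shows the board almost flat, the gripper at (180,330) on the bar, and the blue pawl at (360,230) by the cheek plate. The force still shows the board hanging from the grip, so I'll keep lowering in small steps.

{"api": "jog_arm", "payload": {"turn": [[0, 0, 0], [0, 0, 0], [0, 0, 0], [0, 0, 0]], "translation": [[0, -0.0005, 0.001], [0, -0.0005, 0.002], [0, -0.0005, 0.003], [0, -0.0005, 0.003]], "grip": [1, 1, 1, 1]}}

```text
clock: 19.9
tool_pos: [0.6279, 0.0196, 0.0769]
eef_rot: [0.6, 0.8, 0.002, 0.001]
contact_force: [5.4, -3.7, 2.2]
opening: 0.096
finger_force: 24.9
```

{"api": "jog_arm", "payload": {"turn": [[0, 0, 0], [0, 0, 0], [0, 0, 0], [0, 0, 0]], "translation": [[0, 0, 0.0008], [0, 0, 0.0015], [0, 0, 0.0015], [0, 0, 0.0015]], "grip": [1, 1, 1, 1]}}

```text
clock: 20.4
tool_pos: [0.6279, 0.0195, 0.076]
eef_rot: [0.6, 0.8, 0.002, 0.002]
contact_force: [4.8, -3.3, 6.1]
opening: 0.097
finger_force: 24.6
```

Run:
```python
from plant import r,cams,models
import cv2,numpy as np
im=cams.snapshot("side"); cv2.imwrite("pics/side3.png",cv2.resize(im[165:235,335:425],None,fx=8,fy=8,interpolation=cv2.INTER_CUBIC)[:,:,::-1])
for c in ["side","top"]:
  if c=="top": cams.snapshot("top")
  for n in ["handle","kick_lug"]:
    print(n,[(np.round(x["position"],4).tolist(),round(x["p"],2)) for x in models.place_of(c,n)[:1]])
print(r.get_state()["tool_pos"],r.get_state()["contact_force"])
```

```text
handle [([0.6301, 0.0186, 0.0816], 0.73)]
kick_lug [([0.5063, -0.161, 0.0724], 0.66)]
handle []
kick_lug []
[0.62792921 0.01955152 0.07599762] [ 4.80357578 -3.59107216  6.70019156]
```

View pics/side3.png

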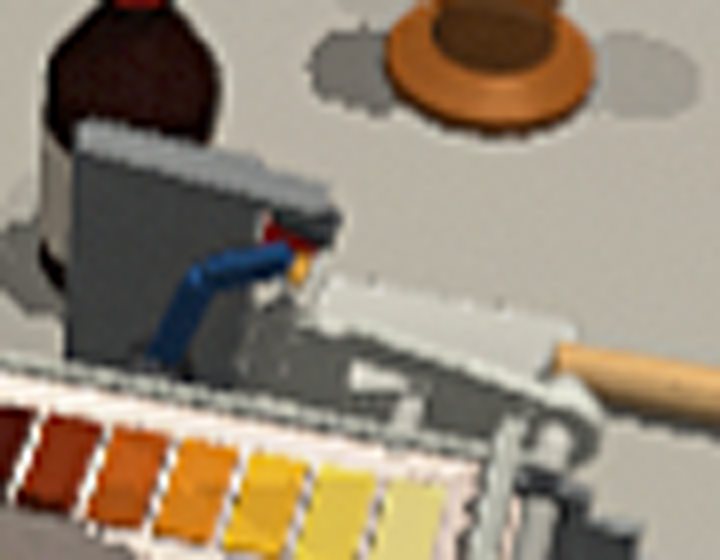

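The crop shows the blue pawl from (170,350) to (290,250) leaning in towards the hinge, by the red buffer at (285,228). The contact stiffness (about 4.4 N/mm) matches the rests, so the board is flat. The bar has crept about 7 mm up the pads, so I'll re-centre the grip here.

{"api": "jog_arm", "payload": {"turn": [[0, 0, 0], [0, 0, 0], [0, 0, 0], [0, 0, 0], [0, 0, 0], [0, 0, 0], [0, 0, 0], [0, 0, 0], [0, 0, 0], [0, 0, 0], [0, 0, 0]], "translation": [[0, 0, -0.001], [0, 0, -0.002], [0, 0, -0.002], [0, 0, -0.002], [0, 0, -0.002], [0, 0, -0.006], [0, 0, -0.01], [0, 0, -0.01], [0, 0, -0.01], [0, 0, -0.01], [0, 0, -0.01]], "grip": [1, 1, 0.85, 0.78, 0.78, 0.78, 0.78, 0.78, 0.85, 1, 1]}}

```text
clock: 22.08
tool_pos: [0.6278, 0.0195, 0.085]
eef_rot: [0.6, 0.8, 0.002, 0.001]
contact_force: [4.8, 1.4, 0.3]
opening: 0.122
finger_force: 24.8
```

{"api": "jog_arm", "payload": {"turn": [[0, 0, 0], [0, 0, 0]], "translation": [[0, 0, 0], [0, 0, 0]], "grip": [1, 1], "force": 35}}

```text
clock: 22.32
tool_pos: [0.6279, 0.0195, 0.085]
eef_rot: [0.6, 0.8, 0.002, 0.001]
contact_force: [4.6, 1.0, -0.8]
opening: 0.117
finger_force: 34.6
```

{"api": "jog_arm", "payload": {"turn": [[0, 0, 0], [0, 0, 0], [0, 0, 0], [0, 0, 0], [0, 0, 0], [0, 0, 0], [0, 0, 0], [0, 0, 0], [0, 0, 0], [0, 0, 0], [0, 0, 0], [0, 0, 0]], "translation": [[0, 0.0003, -0.0087], [0, 0, -0.0174], [0, -0.0009, -0.0261], [0, -0.0019, -0.0348], [0, -0.0033, -0.0434], [0, -0.005, -0.052], [0, -0.0069, -0.0605], [0, -0.0092, -0.0689], [0, -0.0117, -0.0773], [0, -0.0146, -0.0855], [0, -0.0177, -0.0937], [0, -0.0177, -0.0937]], "grip": [1, 1, 1, 1, 1, 1, 1, 1, 1, 1, 1, 1]}}

```text
clock: 23.82
tool_pos: [0.6099, 0.0145, 0.1786]
eef_rot: [0.6, 0.8, 0.001, 0.001]
contact_force: [5.6, 1.1, -1.3]
opening: 0.115
finger_force: 34.7
```

{"api": "jog_arm", "payload": {"turn": [[0, 0, 0], [0, 0, 0], [0, 0, 0], [0, 0, 0], [0, 0, 0], [0, 0, 0]], "translation": [[0, -0.0032, -0.008], [0, -0.0067, -0.0159], [0, -0.0106, -0.0237], [0, -0.0148, -0.0313], [0, -0.0168, -0.0351], [0, -0.0168, -0.0351]], "grip": [1, 1, 1, 1, 1, 1]}}

```text
clock: 24.58
tool_pos: [0.5925, 0.0096, 0.2133]
eef_rot: [0.599, 0.8, 0.0, -0.0]
contact_force: [4.6, 2.3, -2.1]
opening: 0.111
finger_force: 34.7
```

Run:
```python
from plant import r,cams,models
import cv2,numpy as np
im=cams.snapshot("side")
for n in ["handle","kick_lug"]:
    print(n,[(np.round(x["position"],4).tolist(),round(x["p"],2)) for x in models.place_of("side",n)[:1]])
print(r.get_state()["tool_pos"],r.get_state()["contact_force"])
```

```text
handle [([0.5945, 0.0103, 0.2141], 0.76)]
kick_lug [([0.5007, -0.1661, 0.1208], 0.74)]
[0.5926603  0.00960166 0.21307925] [ 3.84061214  2.78044988 -1.76012361]
```

{"api": "jog_arm", "payload": {"turn": [[0, 0, 0], [0, 0, 0], [0, 0, 0], [0, 0, 0], [0, 0, 0], [0, 0, 0]], "translation": [[0, 0.0011, 0.0019], [0, 0.0022, 0.0038], [0, 0.0033, 0.0057], [0, 0.0044, 0.0076], [0, 0.0054, 0.0095], [0, 0.0054, 0.0095]], "grip": [1, 1, 1, 1, 1, 1]}}

```text
clock: 25.48
tool_pos: [0.598, 0.0111, 0.2035]
eef_rot: [0.599, 0.8, 0.0, -0.0]
contact_force: [3.6, 3.3, -2.2]
opening: 0.115
finger_force: 34.7
```

{"api": "jog_arm", "payload": {"turn": [[0, 0, 0], [0, 0, 0], [0, 0, 0], [0, 0, 0]], "translation": [[0, 0.001, 0.0019], [0, 0.002, 0.0038], [0, 0.003, 0.0057], [0, 0.003, 0.0057]], "grip": [1, 1, 1, 1]}}

```text
clock: 25.98
tool_pos: [0.6009, 0.0119, 0.1979]
eef_rot: [0.599, 0.8, 0.0, 0.0]
contact_force: [4.4, 3.5, -0.8]
opening: 0.109
finger_force: 34.6
```

{"api": "jog_arm", "payload": {"turn": [[0, 0, 0], [0, 0, 0], [0, 0, 0]], "translation": [[0, 0.0004, 0.0008], [0, 0.0008, 0.0016], [0, 0.0008, 0.0016]], "grip": [1, 1, 1]}}

```text
clock: 26.35
tool_pos: [0.6015, 0.012, 0.1966]
eef_rot: [0.599, 0.8, 0.0, 0.0]
contact_force: [3.8, 3.7, 2.4]
opening: 0.112
finger_force: 34.4
```

{"api": "jog_arm", "payload": {"turn": [[0, 0, 0], [0, 0, 0], [0, 0, 0]], "translation": [[0, 0.0003, 0.0006], [0, 0.0005, 0.001], [0, 0.0005, 0.001]], "grip": [1, 1, 1]}}

```text
clock: 26.72
tool_pos: [0.6019, 0.012, 0.1957]
eef_rot: [0.599, 0.8, 0.0, 0.0]
contact_force: [1.5, 3.0, 5.9]
opening: 0.109
finger_force: 34.1
```

{"api": "jog_arm", "payload": {"turn": [[0, 0, 0], [0, 0, 0], [0, 0, 0]], "translation": [[0, 0.0003, 0.0007], [0, 0.0006, 0.0014], [0, 0.0006, 0.0014]], "grip": [1, 1, 1]}}

```text
clock: 27.1
tool_pos: [0.6024, 0.0122, 0.1947]
eef_rot: [0.6, 0.8, -0.0, 0.0]
contact_force: [1.9, 2.5, 7.4]
opening: 0.11
finger_force: 33.9
```

Run:
```python
from plant import r,cams,models
import cv2,numpy as np
im=cams.snapshot("side"); cv2.imwrite("pics/side4.png",cv2.resize(im[150:300,285:435],None,fx=4,fy=4,interpolation=cv2.INTER_CUBIC)[:,:,::-1])
for n in ["handle","kick_lug"]:
    print(n,[(np.round(x["position"],4).tolist(),round(x["p"],2)) for x in models.place_of("side",n)[:1]])
print(r.get_state()["tool_pos"],r.get_state()["contact_force"])
```

```text
handle [([0.6022, 0.0107, 0.1938], 0.71)]
kick_lug [([0.5034, -0.1655, 0.113], 0.6)]
[0.602393   0.01212791 0.19471536] [2.30150506 3.22880644 7.20738746]
```

View pics/side4.png

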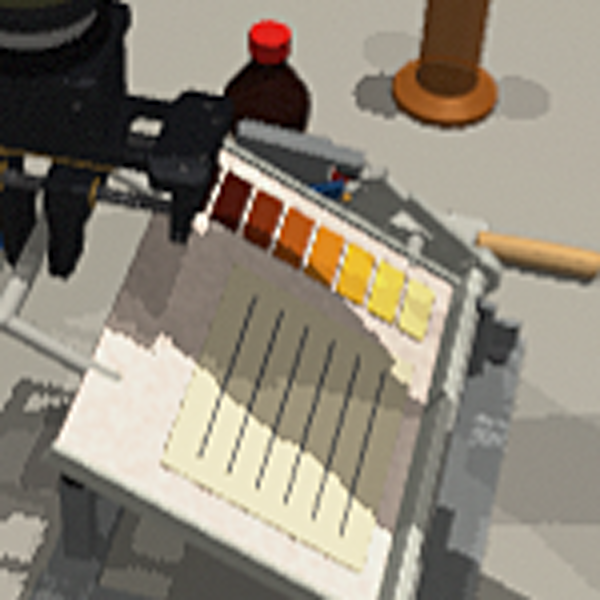

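The crop shows the board at mid tilt, with the blue pawl tip against the notched plate near (330,188). About 10 N in total is now resting on the pawl at a tilt of about 26.5°, so it has caught. I'll unload and release.

{"api": "jog_arm", "payload": {"turn": [[0, 0, 0], [0, 0, 0], [0, 0, 0], [0, 0, 0]], "translation": [[0, -0.0003, -0.0008], [0, -0.0006, -0.0014], [0, -0.0006, -0.0014], [0, -0.0006, -0.0014]], "grip": [1, 1, 1, 1], "force": 5}}

```text
clock: 27.75
tool_pos: [0.6018, 0.0118, 0.1953]
eef_rot: [0.6, 0.8, -0.0, -0.0]
contact_force: [3.4, 3.0, 2.7]
opening: 0.119
finger_force: 4.7
```

{"api": "jog_arm", "payload": {"turn": [[0, 0, 0], [0, 0, 0], [0, 0, 0], [0, 0, 0]], "translation": [[0, 0, 0], [0, 0, 0], [0, 0, 0], [0, 0, 0]], "grip": [0.84, 0.75, 0.65, 0.65]}}

```text
clock: 28.25
tool_pos: [0.6015, 0.0116, 0.1952]
eef_rot: [0.6, 0.8, -0.0, -0.0]
contact_force: [0.4, 0.8, -0.0]
opening: 0.346
finger_force: 0.0
```

{"api": "jog_arm", "payload": {"turn": [[0, 0, 0], [0, 0, 0], [0, 0, 0], [0, 0, 0], [0, 0, 0], [0, 0, 0], [0, 0, 0], [0, 0, 0]], "translation": [[0, 0, -0.01], [0, 0, -0.025], [0, 0, -0.045], [0, 0, -0.07], [0, 0, -0.1], [0, 0, -0.13], [0, 0, -0.15], [0, 0, -0.15]], "grip": [0.65, 0.65, 0.65, 0.65, 0.65, 0.65, 0.65, 0.65]}}

```text
clock: 29.25
tool_pos: [0.6027, 0.0125, 0.348]
eef_rot: [0.599, 0.8, 0.002, 0.002]
contact_force: [-0.0, -1.0, 0.7]
opening: 0.35
finger_force: 0.0
```

Run:
```python
from plant import r,cams,models
import cv2,numpy as np
im=cams.snapshot("side"); cv2.imwrite("pics/side5.png",im[:,:,::-1])
for n in ["handle","kick_lug"]:
    print(n,[(np.round(x["position"],4).tolist(),round(x["p"],2)) for x in models.place_of("side",n)[:1]])
s=r.get_state();print(s["clock"],s["tool_pos"],s["contact_force"],s["opening"])
```

```text
handle [([0.6034, 0.0091, 0.1997], 0.91)]
kick_lug [([0.5044, -0.164, 0.1149], 0.71)]
29.4 [0.60129885 0.0116936  0.34480626] [-0.48823214 -1.1452393  -0.30024205] 0.3478044128866039
```

View pics/side5.png

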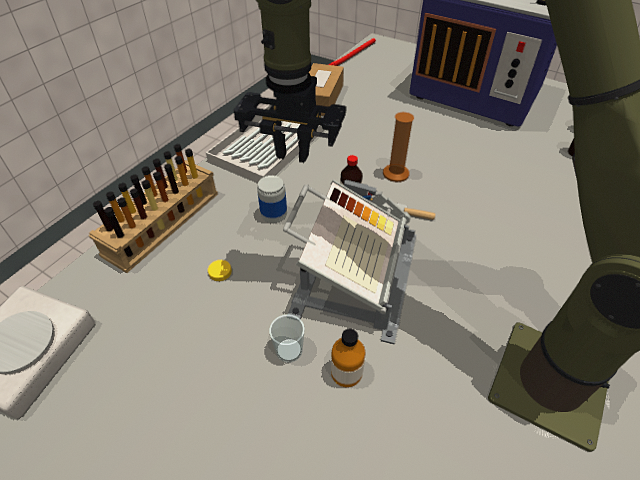

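The picture shows the board propped on its own with the handle at about (290,225), a tilt of about 27°. The gripper is clear above it and the other items are where they were. Handing in.

```bash
python3 -c "
from plant import r
print(r.finish_job())"
```

```text
the job is handed in; nothing more can be done
None
```

The board went up to the buffer, down onto its rests and back up to the second notch from the bottom, where it stands propped at about 27° with the gripper clear; the job is handed in, at about 29 s on the clock.

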